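# Pack the sample set of closed jars

### The arm

A 6-joint arm with a two-finger parallel gripper is mounted at the origin on the work surface. World frame = base frame: x ahead of the robot, y to its left, z up, the work surface at z = 0. Lengths are in m, angles in rad, forces in N, time in s.
With the tool pointing down it reaches from about 0.225 to 0.875 m from the base axis. Payload 3.4 kg.
Tool frame: the origin (TCP) lies on the centre line of the jaws, within the pads' length; the fingertips stand 17 mm ahead of it and the grasp point (between the pads) lies 2 mm behind it; z points along the fingers, x is the direction in which the jaws open and shut, and the axes are right-handed (so a half turn about z gives the same grasp; the last joint's range is limited). The gripper opens to 85 mm and grips with 20 to 120 N. Pads are 22 mm wide; open, the fingers measure 114 mm over their backs; the gripper's body (76 mm by 85 mm) begins 54 mm behind the grasp point. The pads swing forward as they close: fully open they stand 13 mm farther back than shut.
Start: joints at [-1.268, 0.276, 1.505, -0, 1.361, -0.121], TCP at [0.236, -0.524, 0.248] pointing down, gripper open.
Joint ranges: [-2.89, 2.89], [-0.75, 2.08], [0.22, 2.7], [-1.18, 4.32], [0.11, 2.71], [-2.7, 2.7]. Speed limits (rad/s): [2.57, 2.57, 3.14, 3.14, 3.14, 3.14].

### API

Orientations are given as a 3x3 rotation matrix whose columns are the frame's x, y, z axes.
In Python, from workcell import readout, optics, workorder gives the robot as it stands.
- The arm moves only by the shell command python3 -m pendant 'ROWS' [OPENING] [FORCE]. ROWS is JSON, a list of rows, each a list of 2 entries, a list of its own where there are three numbers: the shift along the tool's x, y, z in cm, then the turn about the tool's z in degrees. A call has 1 to 8 rows; each row is the pose to reach, as a shift and turn from the pose commanded when the call began, along the tool's axes at that moment; what a row does not reach only later rows make up. A row lasts 1/8 s, in which the tool goes at most 62.5 mm and 10.7 degrees, less where a joint would pass 70% of its speed; a pose out of reach is approached as far as the arm can. A call with a gripper value outside its range is refused whole. OPENING is the finger opening in cm, from 0 to 8.54, set as the call begins (- or left out, the last holds). The fingers move at their own pace and stop on an object; FORCE is the grip in N (left out, the last holds). Time passes only in rows, so rows that repeat a pose let the fingers close. It gives the time, the measured TCP pose, the force and the opening at its end, in the units of the state.
- readout.get_obs(): the state, without advancing time (a new reading comes with each control period).
- optics.grab_frame(name): name is "side" or "top"; returns (picture, depth): 480x640x3 uint8, red, green, blue; 480x640 float32, m along the optical axis (not along the pixel's ray), 0 where there is no reading.
- optics.camera_info(name): a dict with "fx", "fy", "cx", "cy" (pixels), "k1" (the pictures are not rectified: a ray, as slopes to the right and down, at radius r is drawn at 1 + k1 r^2 times it, then the intrinsics apply), "rvec" (rotation vector, rad) and "tvec" (3), from world to camera coordinates, as OpenCV has them. Camera axes: x right, y down, z forward; pixel columns grow to the right and rows downward; lengths in m; the calibration is good to about 2 mm. A picture is of the moment at which its call begins. camera_info takes no time and is no camera call.
- workorder.close_job(): hands the job in, once; it reports no verdict.
The state is a dict: "clock": time; "joint_positions": joint angles; "qd": joint speeds; "effort": joint torques, N m; "ee_pos": TCP position; "tool_rot": TCP orientation; "force": force on the tool from outside, world axes, zero at the start; "ft_torque": the same for the moment, N m; "grip_width": finger opening in m.
Only numpy, scipy, OpenCV 4.12 (cv2) and the standard library are available. Lean on these libraries where they do the work, as an engineer would, in place of code of your own. Each camera call takes 0.05 s, during which the arm holds its last target. There are 200 camera calls.

### The job

Pack one set for handing out: stand each of the four closed (lidded) jars upright on the floor of the metal tray, inside the raised rim of its own shape and size: wide, medium and small round jar in the wide, medium and small round rim, square jar in the square rim. The two open jars without lids that stand among them are not ready: leave them standing where they are.

Things in the scene. Friction and masses are not known exactly. Their poses are not given: they have to be found in the camera images.
- jar_wide: The widest, squat round jar: lid diameter 62 mm, body diameter 58 mm, 50 mm high over the lid. Frosted plastic with a paper label band round its side, closed by a paler plastic lid; loose. The lid is the top 14 mm, 2 mm proud of the body all round, and can be gripped by its sides from above. Origin: centre of the underside; z up. 
- jar_medium: The middle-sized round jar, the tallest of all: lid diameter 46 mm, body diameter 42 mm, 66 mm high over the lid. Frosted plastic with a paper label band round its side, closed by a paler plastic lid; loose. The lid is the top 14 mm, 2 mm proud of the body all round, and can be gripped by its sides from above. Origin: centre of the underside; z up. 
- jar_small: The smallest round jar: lid diameter 32 mm, body diameter 28 mm, 44 mm high over the lid. Frosted plastic with a paper label band round its side, closed by a paler plastic lid; loose. The lid is the top 14 mm, 2 mm proud of the body all round, and can be gripped by its sides from above. Origin: centre of the underside; z up. 
- jar_square: The square closed jar: lid 44 x 44 mm, body 40 x 40 mm, 58 mm high over the lid. Frosted plastic with a paper label band round its side, closed by a paler plastic lid; loose. The lid is the top 14 mm, 2 mm proud of the body all round, and can be gripped by its sides from above. Origin: centre of the underside; z up. x and y are square to its sides; any yaw at the start.
- rim_wide: Target of jar_wide: round raised dark grey rim, inside diameter 74 mm, 3 mm thick, 10 mm high (8 mm of play round the jar). Fixed in the metal tray (232 mm square, floor 4 mm thick, wall tops 22 mm above the table), which holds the four rims at 105 mm pitch in varying order. Origin: rim centre on the tray floor, where the jar's underside comes to rest; z up, x and y along the tray's sides.
- rim_medium: Target of jar_medium: round raised dark grey rim, inside diameter 58 mm, 3 mm thick, 10 mm high (8 mm of play round the jar). Fixed in the metal tray (232 mm square, floor 4 mm thick, wall tops 22 mm above the table), which holds the four rims at 105 mm pitch in varying order. Origin: rim centre on the tray floor, where the jar's underside comes to rest; z up, x and y along the tray's sides.
- rim_small: Target of jar_small: round raised dark grey rim, inside diameter 44 mm, 3 mm thick, 10 mm high (8 mm of play round the jar). Fixed in the metal tray (232 mm square, floor 4 mm thick, wall tops 22 mm above the table), which holds the four rims at 105 mm pitch in varying order. Origin: rim centre on the tray floor, where the jar's underside comes to rest; z up, x and y along the tray's sides.
- rim_square: Target of jar_square: the square raised dark grey rim, inside 56 x 56 mm, 3 mm thick, 10 mm high (8 mm of play round the jar). Fixed in the metal tray (232 mm square, floor 4 mm thick, wall tops 22 mm above the table), which holds the four rims at 105 mm pitch in varying order. Origin: rim centre on the tray floor, where the jar's underside comes to rest; z up, x and y along the tray's sides.
- open_round: Look-alike to leave alone: round frosted jar WITHOUT a lid, open and empty, diameter 42 mm, 52 mm high, walls 3 mm. Loose, 40 g. Origin: centre of the underside; z up. It stands among the closed jars.
- open_square: Look-alike to leave alone: square frosted jar WITHOUT a lid, open and empty, 40 x 40 mm, 44 mm high, walls 3 mm. Loose, 40 g. Origin: centre of the underside; z up, x and y square to its sides. It stands among the closed jars.
Things that resemble listed ones, but are neither listed nor needed, are in the scene too. Leave any pink or purple look-alike of the jar_square alone.

How it is judged:
At the end, for the whole second after the job is handed in: Each closed jar stands upright (within 0.1 rad) on the tray floor (underside no more than 5 mm above and 3 mm below it) inside the rim of its own shape and size (centre within 12 mm of the rim's centre), released and at rest; both open jars still stand upright within 25 mm of where they began (horizontal distance between jar_wide and rim_wide below 0.012 m and z of jar_wide in the frame of rim_wide between -0.003 and 0.005 m and angle between each of jar_wide, jar_medium, jar_small, jar_square's own z axis and vertical below 0.1 rad and linear speed of each of jar_wide, jar_medium, jar_small, jar_square below 0.02 m/s and horizontal distance between jar_medium and rim_medium below 0.012 m and z of jar_medium in the frame of rim_medium between -0.003 and 0.005 m and horizontal distance between jar_small and rim_small below 0.012 m and z of jar_small in the frame of rim_small between -0.003 and 0.005 m and horizontal distance between jar_square and rim_square below 0.012 m and z of jar_square in the frame of rim_square between -0.003 and 0.005 m and distance of each of open_round, open_square from where it was at the start of the episode below 0.025 m and angle between each of open_round, open_square's own z axis and vertical below 0.15 rad); the robot touches nothing.
It fails at once if an open jar is moved by more than 25 mm or tipped (distance of any of open_round, open_square from where it was at the start of the episode above 0.025 m or angle between any of open_round, open_square's own z axis and vertical above 0.4 rad).
It also fails if it takes over 91 s, if anything falls off the work surface, if the arm or the gripper's body presses on something with over 40 N, if the wrist force passes 120 N, or if a joint passes its speed limit or range.

## Working session

There is one attempt and no reset: what is moved stays moved. The work goes in short steps, Python scripts to look and compute and a shell command to move; the robot and the scene stay as the last step left them, time stands still between calls to the robot, and variables do not carry over. Pictures are saved under pics/ and viewed, about 12 in all and at most 16, crops included, and the job is handed in when it is done.

```bash
mkdir -p pics
cat > h.py <<'E'
import numpy as np, cv2
from workcell import readout, optics, workorder
def cam(n):
    c=optics.camera_info(n); K=np.array([[c['fx'],0,c['cx']],[0,c['fy'],c['cy']],[0,0,1.]])
    R=cv2.Rodrigues(np.array(c['rvec'],float))[0]; return K,np.array([c['k1'],0,0,0,0.]),R,np.array(c['tvec'],float),c
def cloud(n,depth):
    K,D,R,t,_=cam(n); v,u=np.mgrid[0:480,0:640]
    p=cv2.undistortPoints(np.stack([u,v],-1).reshape(-1,1,2).astype(float),K,D).reshape(480,640,2)
    P=np.dstack([p,np.ones((480,640))])*depth[...,None]
    return (P-t)@R
E
python3 - <<'E'
from h import *
print(readout.get_obs())
for n in('top','side'):
    im,d=optics.grab_frame(n); cv2.imwrite(f'pics/{n}0.png',im[...,::-1]); np.save(n+'0.npy',d)
    K,D,R,t,c=cam(n);print(n,c,-R.T@t); P=cloud(n,d); print(np.nanmedian(P[d>0],0),(d>0).mean())
E
```

```text
{'clock': 0.0, 'joint_positions': array([-1.26801842e+00,  2.76608288e-01,  1.50615633e+00,  1.42330393e-05,
        1.36069842e+00, -1.20984748e-01]), 'qd': array([-1.16250787e-03,  3.66434599e-04,  3.28029388e-05,  1.22114379e-03,
        1.26105307e-03,  7.86464513e-04]), 'effort': array([-9.92474634e-04, -4.16771686e+01, -2.45804483e+01,  5.96083942e-05,
        1.11713944e-02, -4.89907293e-06]), 'ee_pos': array([ 0.23629146, -0.52364976,  0.24742286]), 'tool_rot': array([[ 4.11189976e-01, -9.11549509e-01, -5.44409987e-04],
       [-9.11547784e-01, -4.11190266e-01,  1.78945122e-03],
       [-1.85502947e-03, -2.39548686e-04, -9.99998251e-01]]), 'force': array([ 0.28733404,  0.28853485, -0.65914997]), 'ft_torque': array([ 0.01092303, -0.01842176, -0.02698204]), 'grip_width': 0.0854540905782649}
top {'fx': 606.4120411943818, 'fy': 606.4120411943818, 'cx': 305.5303858568207, 'cy': 234.90574908401646, 'k1': 0.0046368810566714495, 'rvec': array([ 2.23290413, -1.95690669,  0.2030616 ]), 'tvec': array([-0.12619144,  0.55686846,  1.07528769])} [ 0.33021055 -0.09126648  1.16829011]
[ 5.74687577e-01 -7.99026229e-02  5.24347454e-04] 0.996005859375
side {'fx': 476.15549296952906, 'fy': 476.15549296952906, 'cx': 319.45392013979887, 'cy': 234.14604707330687, 'k1': -0.0022784033308950583, 'rvec': array([ 0.88140606, -2.30508744,  1.33770678]), 'tvec': array([0.37867682, 0.25993994, 0.66336014])} [0.00290176 0.59020055 0.55015131]
[0.51520663 0.02790207 0.00263268] 0.9959733072916667
```

View pics/top0.png

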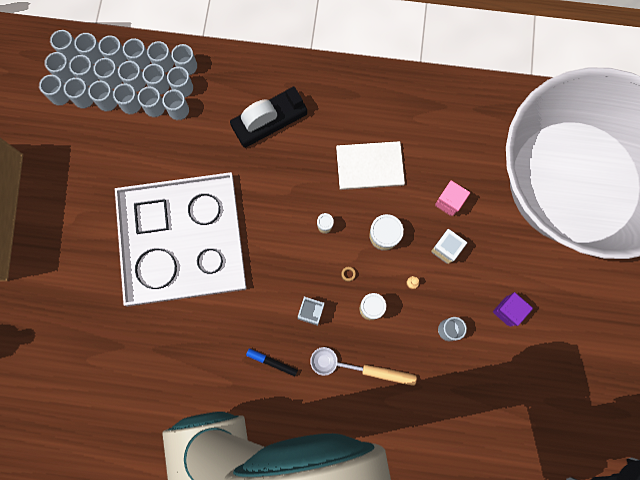

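View pics/side0.png

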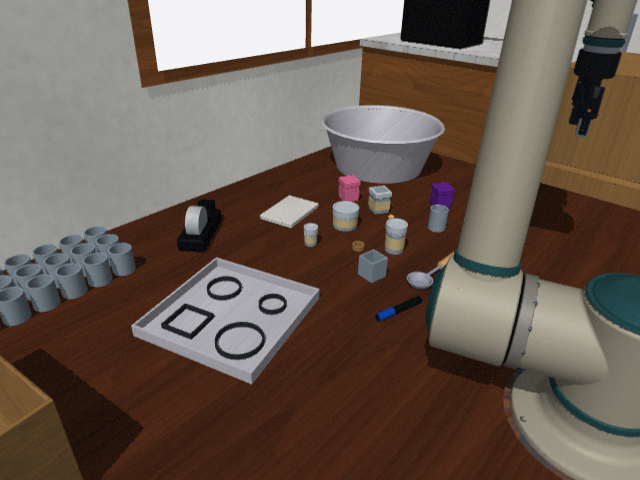

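Top view: small jar (326,222), wide (387,232), square lidded (450,246), medium (373,306). The open square is at (311,310) and the open round at (453,328). Rims: square (152,216), medium (205,209), wide (157,269), small (210,261).

```bash
cat > m.py <<'E'
from h import *
J={'small':(326,222,.044),'wide':(387,232,.050),'square':(450,246,.058),'medium':(373,306,.066),'osq':(311,310,.044),'oround':(453,328,.052)}
Rm={'square':(152,216,.056),'medium':(205,209,.058),'wide':(157,269,.074),'small':(210,261,.044)}
def measure(im,d,only=None):
    P=cloud('top',d)
    v,u=np.mgrid[0:480,0:640]
    for k,(a,b,h) in J.items():
        m=(np.hypot(u-a,v-b)<32)&(d>0)&(abs(P[...,2]-h)<.006)
        q=P[m]; r=cv2.minAreaRect((q[:,:2]*1000).astype(np.float32))
        c,rad=cv2.minEnclosingCircle((q[:,:2]*1000).astype(np.float32))
        print('jar',k,m.sum(),'z',np.median(q[:,2]).round(4),'mean',q[:,:2].mean(0).round(4),'rect',np.round(r[0],1),np.round(r[1],1),round(r[2],1),'circ',np.round(c,1),round(rad*2,1))
if __name__=='__main__':
    im=cv2.imread('pics/top0.png');d=np.load('top0.npy');measure(im,d)
    P=cloud('top',d); g=im.max(2); v,u=np.mgrid[0:480,0:640]
    tr=(u>105)&(u<255)&(v>165)&(v<310)
    print('tray floor z',np.median(P[tr][:,2]))
    for k,(a,b,h) in Rm.items():
        m=(np.hypot(u-a,v-b)<28)&(g<90)
        q=P[m]; r=cv2.minAreaRect((q[:,:2]*1000).astype(np.float32));c,rad=cv2.minEnclosingCircle((q[:,:2]*1000).astype(np.float32))
        print('rim',k,m.sum(),'z',np.median(q[:,2]).round(4),'mean',q[:,:2].mean(0).round(4),'rect',np.round(r[0],1),np.round(r[1],1),round(r[2],1),'circ',np.round(c,1),round(rad*2,1))
E
python3 m.py
```

```text
jar small 216 z 0.043 mean [ 0.6039 -0.0844] rect [604.3 -84.3] [31.3 30.4] 20.2 circ [604.  -83.9] 32.6
jar wide 819 z 0.0486 mean [ 0.6003 -0.2022] rect [ 600.8 -202.5] [60.6 61.4] 56.5 circ [ 600.7 -203. ] 63.5
jar square 559 z 0.0581 mean [ 0.5869 -0.3221] rect [ 587.6 -322.5] [44.1 45.3] 59.7 circ [ 588.  -322.8] 58.8
jar medium 494 z 0.0647 mean [ 0.4541 -0.1909] rect [ 454.3 -190.8] [44. 44.] 5.0 circ [ 454.2 -191. ] 45.7
jar osq 142 z 0.0436 mean [ 0.4336 -0.0789] rect [433.6 -79.2] [39.9 40.3] 79.7 circ [433.4 -79.1] 55.2
jar oround 134 z 0.0514 mean [ 0.434  -0.3429] rect [ 433.8 -342.8] [39.9 40.9] 9.1 circ [ 434.8 -342.7] 42.8
tray floor z 0.003415845409705969
rim square 239 z 0.0119 mean [0.577 0.257] rect [576.7 256.9] [61.  62.7] 15.6 circ [576.5 256.3] 84.6
rim medium 146 z 0.0122 mean [0.6055 0.1587] rect [605.5 156.3] [62.2 61.3] 55.5 circ [605.4 155.8] 63.2
rim wide 194 z 0.0122 mean [0.4756 0.2291] rect [396.9  95.4] [388.9  76.4] 59.2 circ [411.8  86.5] 391.2
rim small 108 z 0.0122 mean [0.5036 0.1282] rect [504.4 127.2] [48.4 46.1] 53.2 circ [503.5 127.5] 49.2
```

Every lid matches its listed height and size, and the rims fit the 105 mm grid. That puts the wide rim at (0.475, 0.228) and the tray yaw at about 15.7°. The square jar goes first.

```bash
cat > go.py <<'E'
# go.py x y z yaw_deg : shift in tool axes (cm) and turn (deg) from the present pose
import sys; from h import *
x,y,z,yaw=map(float,sys.argv[1:5]); o=readout.get_obs(); R=o['tool_rot']
cur=np.degrees(np.arctan2(R[1,0],R[0,0])); s=R.T@(np.array([x,y,z])-o['ee_pos'])*100
print('t',round(o['clock'],2),'shift',s.round(2),'turn',round(cur-yaw,1),'yaw now',round(cur,1),'F',o['force'].round(1),'w',round(o['grip_width'],4),'rows>=',max(np.linalg.norm(s)/6.25,abs(cur-yaw)/10.7).round(1))
E
python3 go.py .5875 -.3225 .16 -30.3
```

```text
t 0.1 shift [ -3.88 -40.28   8.77] turn -35.4 yaw now -65.7 F [-0.1  1.3  0.1] w 0.0853 rows>= 6.6
```

```bash
python3 -m pendant '[[[-0.5,-5,1.1],-4.4],[[-1,-10,2.2],-8.8],[[-1.5,-15,3.3],-13.2],[[-1.9,-20,4.4],-17.6],[[-2.4,-25,5.5],-22],[[-2.9,-30,6.6],-26.4],[[-3.4,-35,7.7],-30.8],[[-3.9,-40.3,8.8],-35.4]]' 8.5 40; python3 go.py .5875 -.3225 .044 -30.3
```

```text
clock: 1.1
ee_pos: [0.5888, -0.3219, 0.1594]
tool_rot: [[0.865, -0.503, -0.001], [-0.503, -0.865, 0.0], [-0.001, 0.0, -1.0]]
force: [-0.0, -0.6, -0.7]
grip_width: 0.0849
t 1.1 shift [-0.07  0.12 11.54] turn 0.1 yaw now -30.2 F [-0.  -0.6 -0.7] w 0.0849 rows>= 1.8
```

```bash
python3 -m pendant '[[[-0.1,0.1,4],0],[[-0.1,0.1,8],0],[[-0.1,0.1,10.5],0],[[-0.1,0.1,11.5],0],[[-0.1,0.1,11.5],0]]' && python3 -m pendant '[[[0,0,0],0],[[0,0,0],0],[[0,0,0],0],[[0,0,0],0],[[0,0,0],0],[[0,0,0],0]]' 0 40; python3 go.py .5767 .2567 .16 -74.3
```

```text
clock: 1.72
ee_pos: [0.5862, -0.3232, 0.0448]
tool_rot: [[0.863, -0.505, -0.001], [-0.505, -0.863, 0.001], [-0.001, -0.0, -1.0]]
force: [-0.3, 0.1, -0.4]
grip_width: 0.0848
clock: 2.48
ee_pos: [0.587, -0.3238, 0.0467]
tool_rot: [[0.863, -0.505, 0.002], [-0.505, -0.863, -0.001], [0.002, 0.0, -1.0]]
force: [-0.8, -0.5, 5.4]
grip_width: 0.0435
t 2.48 shift [-30.17 -49.58 -11.42] turn 44.0 yaw now -30.3 F [-0.8 -0.5  5.4] w 0.0435 rows>= 9.5
```

```bash
python3 -m pendant '[[[0,0,-2],0],[[0,0,-5],0],[[0,0,-8],0],[[0,0,-11.5],0],[[0,0,-11.5],0]]'; python3 go.py .5767 .2567 .16 -74.3
```

```text
clock: 3.1
ee_pos: [0.5879, -0.3242, 0.1634]
tool_rot: [[0.863, -0.505, 0.005], [-0.505, -0.863, -0.004], [0.006, 0.001, -1.0]]
force: [0.6, 0.5, -0.5]
grip_width: 0.0435
t 3.1 shift [-30.3  -49.58   0.11] turn 44.0 yaw now -30.3 F [ 0.6  0.5 -0.5] w 0.0435 rows>= 9.3
```

```bash
python3 -m pendant '[[[-2,-3.5,0],3],[[-5,-8,0],7],[[-8,-13,0],11],[[-11,-18,0],16],[[-14,-23,0],20],[[-17,-28,0],25],[[-20,-33,0],29],[[-23,-38,0],34]]'; python3 go.py .5767 .2567 .16 -74.3
```

```text
clock: 4.1
ee_pos: [0.5785, 0.1226, 0.1586]
tool_rot: [[0.431, -0.902, -0.003], [-0.902, -0.431, -0.0], [-0.001, 0.002, -1.0]]
force: [0.9, -0.5, -0.6]
grip_width: 0.0432
t 4.1 shift [-12.18  -5.61  -0.15] turn 9.8 yaw now -64.5 F [ 0.9 -0.5 -0.6] w 0.0432 rows>= 2.1
```

```bash
python3 -m pendant '[[[-4,-2,-0.1],4],[[-8,-4,-0.1],7],[[-11,-5,-0.1],9],[[-12.2,-5.6,-0.1],9.8],[[-12.2,-5.6,-0.1],9.8],[[-12.2,-5.6,-0.1],9.8]]'; python3 go.py .5767 .2567 .050 -74.3
python3 - <<'E'
from h import *
a,_=optics.grab_frame('side');cv2.imwrite('pics/a.png',a[100:420,60:460,::-1])
E
```

```text
clock: 4.85
ee_pos: [0.5773, 0.2537, 0.1608]
tool_rot: [[0.273, -0.962, -0.001], [-0.962, -0.273, -0.001], [0.001, 0.001, -1.0]]
force: [0.6, -0.6, 1.1]
grip_width: 0.0435
t 4.85 shift [-0.31 -0.04 11.08] turn 0.1 yaw now -74.2 F [ 0.6 -0.6  1.1] w 0.0435 rows>= 1.8
```

View pics/a.png

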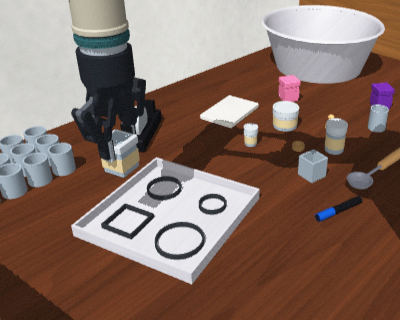

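```bash
python3 -m pendant '[[[-0.3,0,3],0],[[-0.3,0,6],0],[[-0.3,0,8.5],0],[[-0.3,0,10],0],[[-0.3,0,10.7],0],[[-0.3,0,11.1],0],[[-0.3,0,11.1],0],[[-0.3,0,11.1],0]]'; python3 go.py .5767 .2567 .050 -74.3
```

```text
clock: 5.9
ee_pos: [0.5769, 0.2581, 0.051]
tool_rot: [[0.274, -0.962, 0.001], [-0.962, -0.274, 0.0], [0.0, -0.001, -1.0]]
force: [0.1, -0.2, -1.7]
grip_width: 0.0434
t 5.9 shift [0.13 0.06 0.09] turn 0.2 yaw now -74.1 F [ 0.1 -0.2 -1.7] w 0.0434 rows>= 0.0
```

```bash
python3 -m pendant '[[[0,0,0.05],0],[[0,0,0.05],0],[[0,0,0.05],0],[[0,0,-1],0],[[0,0,-4],0],[[0,0,-8],0],[[0,0,-12],0],[[0,0,-12],0]]' 6.5; python3 go.py .6007 -.2026 .16 -65
python3 - <<'E'
from h import *
a,_=optics.grab_frame('side');cv2.imwrite('pics/b.png',a[100:420,60:460,::-1])
E
```

```text
clock: 6.9
ee_pos: [0.5789, 0.2588, 0.1751]
tool_rot: [[0.274, -0.962, 0.009], [-0.962, -0.274, 0.003], [-0.0, -0.009, -1.0]]
force: [0.1, 0.3, 0.3]
grip_width: 0.0647
t 6.9 shift [44.98 10.54  1.4 ] turn -9.1 yaw now -74.1 F [0.1 0.3 0.3] w 0.0647 rows>= 7.4
```

View pics/b.png

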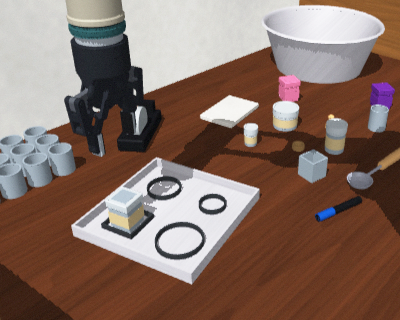

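The square jar stands inside its rim. The wide jar is next, with the yaw left as it is.

```bash
python3 -m pendant '[[[4,1,0.2],0],[[10,2.3,0.4],0],[[16,3.7,0.6],0],[[22,5.1,0.8],0],[[28,6.5,1],0],[[34,8,1.2],0],[[40,9.4,1.4],0],[[45,10.5,1.4],0]]' 8.5; python3 -m pendant '[[[0,0,0],0],[[0,0,0],0]]'; python3 go.py .6007 -.2026 .035 -74
```

```text
clock: 7.95
ee_pos: [0.5974, -0.2056, 0.1546]
tool_rot: [[0.273, -0.962, -0.003], [-0.962, -0.273, 0.001], [-0.002, 0.002, -1.0]]
force: [0.4, 0.4, -0.6]
grip_width: 0.085
clock: 8.2
ee_pos: [0.5976, -0.2029, 0.155]
tool_rot: [[0.273, -0.962, -0.003], [-0.962, -0.273, 0.002], [-0.003, 0.002, -1.0]]
force: [-0.3, -0.2, -0.1]
grip_width: 0.0852
t 8.2 shift [ 0.08 -0.33 12.  ] turn -0.2 yaw now -74.2 F [-0.3 -0.2 -0.1] w 0.0852 rows>= 1.9
```

```bash
python3 -m pendant '[[[0.1,-0.3,4],0],[[0.1,-0.3,8],0],[[0.1,-0.3,11],0],[[0.1,-0.3,12],0],[[0.1,-0.3,12],0]]' && python3 -m pendant '[[[0,0,0],0],[[0,0,0],0],[[0,0,0],0],[[0,0,0],0],[[0,0,0],0],[[0,0,0],0]]' 0 40 && python3 -m pendant '[[[0,0,-2],0],[[0,0,-5],0],[[0,0,-8],0],[[0,0,-12],0],[[0,0,-12],0]]'; python3 go.py .4752 .2283 .155 -74
```

```text
clock: 8.82
ee_pos: [0.6016, -0.2025, 0.0361]
tool_rot: [[0.275, -0.961, -0.001], [-0.961, -0.275, 0.001], [-0.001, 0.001, -1.0]]
force: [-0.3, -0.3, 0.7]
grip_width: 0.0851
clock: 9.57
ee_pos: [0.603, -0.2041, 0.0382]
tool_rot: [[0.273, -0.962, 0.003], [-0.962, -0.273, -0.001], [0.002, -0.003, -1.0]]
force: [0.7, 1.8, 6.6]
grip_width: 0.0609
clock: 10.2
ee_pos: [0.6038, -0.2048, 0.1603]
tool_rot: [[0.273, -0.962, 0.007], [-0.962, -0.273, -0.004], [0.005, -0.006, -1.0]]
force: [0.1, 0.1, -0.0]
grip_width: 0.0608
t 10.2 shift [-45.18   0.53   0.28] turn -0.1 yaw now -74.1 F [ 0.1  0.1 -0. ] w 0.0608 rows>= 7.2
```

```bash
python3 -m pendant '[[[-3,0,0],0],[[-8.5,0.1,0],0],[[-14,0.2,0],0],[[-20,0.3,0],0],[[-26,0.3,0],0],[[-32,0.4,0],0],[[-38,0.5,0],0],[[-42.5,0.5,0],0]]'; python3 -m pendant '[[[-2,0,0],0],[[-2.7,0,0],0],[[-2.7,0,0],0],[[-2.7,0,0],0],[[-2.7,0,0],0]]';  python3 go.py .4752 .2283 .04 -74
```

```text
clock: 11.2
ee_pos: [0.4787, 0.2055, 0.1552]
tool_rot: [[0.275, -0.962, -0.002], [-0.962, -0.275, -0.0], [-0.0, 0.002, -1.0]]
force: [0.2, -0.3, -0.4]
grip_width: 0.061
clock: 11.82
ee_pos: [0.4736, 0.2287, 0.1562]
tool_rot: [[0.272, -0.962, -0.0], [-0.962, -0.272, -0.0], [0.0, 0.0, -1.0]]
force: [0.7, -0.6, -0.4]
grip_width: 0.0607
t 11.82 shift [ 0.08 -0.14 11.62] turn -0.2 yaw now -74.2 F [ 0.7 -0.6 -0.4] w 0.0607 rows>= 1.9
```

```bash
python3 -m pendant '[[[0.1,-0.1,3],0],[[0.1,-0.1,6],0],[[0.1,-0.1,9],0],[[0.1,-0.1,10.5],0],[[0.1,-0.1,11.2],0],[[0.1,-0.1,11.5],0],[[0.1,-0.1,11.5],0],[[0.1,-0.1,11.5],0]]'; python3 -m pendant '[[[0,0,0.05],0],[[0,0,0.05],0],[[0,0,0.05],0],[[0,0,-1],0],[[0,0,-4],0],[[0,0,-8],0],[[0,0,-12],0],[[0,0,-12],0]]' 8; python3 go.py .4543 -.191 .16 -74
```

```text
clock: 12.82
ee_pos: [0.4754, 0.2292, 0.0423]
tool_rot: [[0.274, -0.962, 0.002], [-0.962, -0.274, 0.001], [0.0, -0.002, -1.0]]
force: [0.1, -0.3, 3.3]
grip_width: 0.0606
clock: 13.82
ee_pos: [0.4769, 0.2298, 0.1653]
tool_rot: [[0.274, -0.962, 0.008], [-0.962, -0.274, 0.003], [-0.0, -0.009, -1.0]]
force: [-0.1, 0.1, -0.9]
grip_width: 0.0801
t 13.82 shift [39.85 13.69  0.4 ] turn -0.1 yaw now -74.1 F [-0.1  0.1 -0.9] w 0.0801 rows>= 6.7
```

```bash
python3 -m pendant '[[[3,1,0.1],0],[[8.5,2.9,0.2],0],[[14,4.8,0.3],0],[[20,6.9,0.4],0],[[26,8.9,0.4],0],[[32,11,0.4],0],[[37,12.7,0.4],0],[[39.9,13.7,0.4],0]]' 8.5; python3 -m pendant '[[[0,0,0],0],[[0,0,0],0]]'; python3 go.py .4543 -.191 .052 -74;  python3 - <<'E'
from h import *
a,_=optics.grab_frame('side');cv2.imwrite('pics/c.png',a[100:420,100:500,::-1])
E
```

```text
clock: 14.82
ee_pos: [0.4511, -0.1948, 0.1567]
tool_rot: [[0.271, -0.963, -0.001], [-0.963, -0.271, -0.0], [-0.0, 0.001, -1.0]]
force: [0.5, 1.2, 0.2]
grip_width: 0.0847
clock: 15.08
ee_pos: [0.4513, -0.1913, 0.1567]
tool_rot: [[0.273, -0.962, -0.001], [-0.962, -0.273, 0.002], [-0.002, 0.001, -1.0]]
force: [0.4, 0.4, 0.2]
grip_width: 0.085
t 15.07 shift [ 0.08 -0.31 10.47] turn -0.1 yaw now -74.1 F [0.4 0.4 0.2] w 0.085 rows>= 1.7
```

View pics/c.png

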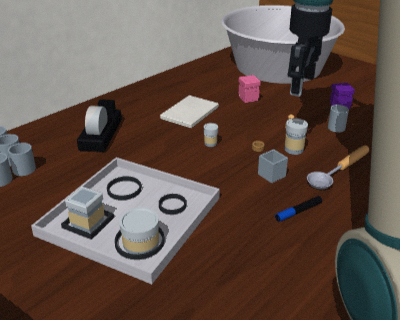

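The wide jar stands in its rim, and the open jars haven't moved. Now I'll pick up the medium jar.

```bash
python3 -m pendant '[[[0.1,-0.3,4],0],[[0.1,-0.3,7.5],0],[[0.1,-0.3,9.5],0],[[0.1,-0.3,10.5],0],[[0.1,-0.3,10.5],0]]' && python3 -m pendant '[[[0,0,0],0],[[0,0,0],0],[[0,0,0],0],[[0,0,0],0],[[0,0,0],0],[[0,0,0],0]]' 0 40 && python3 -m pendant '[[[0,0,-2],0],[[0,0,-5],0],[[0,0,-8],0],[[0,0,-11.5],0],[[0,0,-11.5],0]]'; python3 go.py .6055 .156 .167 -74
```

```text
clock: 15.75
ee_pos: [0.455, -0.1915, 0.0521]
tool_rot: [[0.275, -0.961, -0.001], [-0.961, -0.275, 0.0], [-0.001, 0.001, -1.0]]
force: [-0.3, -0.0, 0.3]
grip_width: 0.0849
clock: 16.5
ee_pos: [0.4557, -0.1927, 0.0533]
tool_rot: [[0.273, -0.962, 0.002], [-0.962, -0.273, -0.001], [0.001, -0.001, -1.0]]
force: [-0.2, 2.0, 5.7]
grip_width: 0.0449
clock: 17.12
ee_pos: [0.4567, -0.1935, 0.1699]
tool_rot: [[0.274, -0.962, 0.006], [-0.962, -0.274, -0.004], [0.005, -0.004, -1.0]]
force: [0.6, 0.2, -0.7]
grip_width: 0.0444
t 17.12 shift [-29.55 -23.87   0.25] turn -0.1 yaw now -74.1 F [ 0.6  0.2 -0.7] w 0.0444 rows>= 6.1
```

```bash
python3 -m pendant '[[[-2.5,-2,0],0],[[-6.5,-5.2,0],0],[[-10.5,-8.5,0],0],[[-15,-12.1,0],0],[[-19.5,-15.7,0],0],[[-24,-19.4,0],0],[[-27.5,-22.2,0],0],[[-29.6,-23.9,0],0]]'; python3 -m pendant '[[[0,0,0],0],[[0,0,0],0],[[0,0,0],0]]';  python3 go.py .6055 .156 .056 -74
```

```text
clock: 18.12
ee_pos: [0.6037, 0.1599, 0.1653]
tool_rot: [[0.275, -0.961, -0.002], [-0.961, -0.275, -0.0], [-0.001, 0.002, -1.0]]
force: [0.2, 0.2, -0.2]
grip_width: 0.0448
clock: 18.5
ee_pos: [0.6033, 0.1564, 0.1669]
tool_rot: [[0.272, -0.962, -0.001], [-0.962, -0.272, -0.001], [0.0, 0.001, -1.0]]
force: [0.2, 0.0, -0.7]
grip_width: 0.0446
t 18.5 shift [ 0.1  -0.21 11.09] turn -0.2 yaw now -74.2 F [ 0.2  0.  -0.7] w 0.0446 rows>= 1.8
```

```bash
python3 -m pendant '[[[0.1,-0.2,3],0],[[0.1,-0.2,6],0],[[0.1,-0.2,8.5],0],[[0.1,-0.2,10],0],[[0.1,-0.2,10.7],0],[[0.1,-0.2,11],0],[[0.1,-0.2,11],0],[[0.1,-0.2,11],0]]'; python3 -m pendant '[[[0,0,0.05],0],[[0,0,0.05],0],[[0,0,0.05],0],[[0,0,-1],0],[[0,0,-4],0],[[0,0,-8],0],[[0,0,-11],0],[[0,0,-11],0]]' 6.5; python3 go.py .604 -.0842 .16 -74
```

```text
clock: 19.5
ee_pos: [0.6067, 0.1574, 0.058]
tool_rot: [[0.274, -0.962, 0.002], [-0.962, -0.274, 0.0], [0.0, -0.001, -1.0]]
force: [0.6, -0.3, -0.8]
grip_width: 0.0447
clock: 20.5
ee_pos: [0.6081, 0.1576, 0.171]
tool_rot: [[0.274, -0.962, 0.007], [-0.962, -0.274, 0.001], [0.001, -0.007, -1.0]]
force: [0.3, 0.2, -0.3]
grip_width: 0.0646
t 20.5 shift [23.14  7.02  1.07] turn -0.1 yaw now -74.1 F [ 0.3  0.2 -0.3] w 0.0646 rows>= 3.9
```

```bash
python3 -m pendant '[[[4,1.2,0.2],0],[[9,2.7,0.4],0],[[14,4.2,0.6],0],[[19,5.8,0.8],0],[[23.1,7,1],0],[[23.1,7,1],0],[[23.1,7,1],0]]' 7; python3 go.py .604 -.0842 .032 -74
```

```text
clock: 21.38
ee_pos: [0.6014, -0.0836, 0.1565]
tool_rot: [[0.273, -0.962, -0.002], [-0.962, -0.273, 0.001], [-0.001, 0.001, -1.0]]
force: [0.7, 0.6, 0.4]
grip_width: 0.0702
t 21.38 shift [ 0.14 -0.25 12.45] turn -0.2 yaw now -74.2 F [0.7 0.6 0.4] w 0.0702 rows>= 2.0
```

```bash
python3 -m pendant '[[[0.1,-0.2,4],0],[[0.1,-0.2,8],0],[[0.1,-0.2,11],0],[[0.1,-0.2,12.3],0],[[0.1,-0.2,12.3],0]]' && python3 -m pendant '[[[0,0,0],0],[[0,0,0],0],[[0,0,0],0],[[0,0,0],0],[[0,0,0],0],[[0,0,0],0]]' 0 30 && python3 -m pendant '[[[0,0,-2],0],[[0,0,-5],0],[[0,0,-9],0],[[0,0,-13],0],[[0,0,-13],0]]'; python3 go.py .504 .1274 .165 -74
```

```text
clock: 22.0
ee_pos: [0.6039, -0.0834, 0.0337]
tool_rot: [[0.275, -0.961, -0.002], [-0.962, -0.275, 0.0], [-0.001, 0.001, -1.0]]
force: [1.2, -0.0, 0.3]
grip_width: 0.0698
clock: 22.75
ee_pos: [0.6052, -0.0847, 0.0357]
tool_rot: [[0.273, -0.962, 0.003], [-0.962, -0.273, -0.0], [0.001, -0.002, -1.0]]
force: [-0.5, 0.8, 6.1]
grip_width: 0.031
clock: 23.38
ee_pos: [0.6064, -0.0851, 0.1681]
tool_rot: [[0.273, -0.962, 0.008], [-0.962, -0.274, -0.002], [0.004, -0.007, -1.0]]
force: [-0.6, -0.8, -0.6]
grip_width: 0.0308
t 23.38 shift [-23.25   4.04   0.18] turn -0.1 yaw now -74.1 F [-0.6 -0.8 -0.6] w 0.0308 rows>= 3.8
```

```bash
python3 -m pendant '[[[-3,0.5,0],0],[[-8,1.4,0],0],[[-13,2.2,0],0],[[-18,3.1,0],0],[[-21.5,3.7,0],0],[[-23.3,4,0],0],[[-23.3,4,0],0],[[-23.3,4,0],0]]'; python3 go.py .504 .1274 .04 -74
```

```text
clock: 24.38
ee_pos: [0.5027, 0.1277, 0.1641]
tool_rot: [[0.273, -0.962, 0.0], [-0.962, -0.273, -0.001], [0.001, -0.0, -1.0]]
force: [0.3, -1.1, -0.8]
grip_width: 0.0308
t 24.38 shift [ 0.05 -0.11 12.41] turn -0.1 yaw now -74.1 F [ 0.3 -1.1 -0.8] w 0.0308 rows>= 2.0
```

Contact with the floor is expected at 13 − 0.4 = 12.6 cm.

```bash
python3 -m pendant '[[[0.1,-0.1,4],0],[[0.1,-0.1,7.5],0],[[0.1,-0.1,10.3],0],[[0.1,-0.1,11.6],0],[[0.1,-0.1,12.2],0],[[0.1,-0.1,12.5],0],[[0.1,-0.1,12.5],0],[[0.1,-0.1,12.5],0]]'; python3 -m pendant '[[[0,0,0.05],0],[[0,0,0.05],0],[[0,0,0.05],0],[[0,0,-1],0],[[0,0,-4],0],[[0,0,-8],0],[[0,0,-13],0],[[0,0,-16],0]]' 5; python3 go.py .504 -.25 .25 -74
```

```text
clock: 25.38
ee_pos: [0.5037, 0.1281, 0.0399]
tool_rot: [[0.274, -0.962, 0.001], [-0.962, -0.274, 0.0], [0.0, -0.001, -1.0]]
force: [-0.2, -0.6, -0.2]
grip_width: 0.0309
clock: 26.38
ee_pos: [0.5042, 0.1281, 0.2027]
tool_rot: [[0.274, -0.962, 0.004], [-0.962, -0.274, 0.0], [0.001, -0.004, -1.0]]
force: [0.6, 0.4, -0.8]
grip_width: 0.0499
t 26.38 shift [36.37 10.34 -4.75] turn -0.1 yaw now -74.1 F [ 0.6  0.4 -0.8] w 0.0499 rows>= 6.1
```

Now I'll move the arm out of the way and check the final state.

```bash
python3 -m pendant '[[[3,1,-1],0],[[8,2.3,-3],0],[[13,3.7,-4.5],0],[[18,5.1,-4.7],0],[[23,6.5,-4.7],0],[[28,8,-4.7],0],[[28,8,-4.7],0],[[28,8,-4.7],0]]'
python3 - <<'E'
import m; from h import *
im,d=optics.grab_frame('top'); cv2.imwrite('pics/top1.png',im[130:380,90:490,::-1])
m.J={'square':(152,212,.062),'medium':(205,203,.070),'wide':(157,266,.054),'small':(210,258,.048),'osq':(311,310,.044),'oround':(453,328,.052)}
m.measure(im,d)
E
```

```text
clock: 27.38
ee_pos: [0.5026, -0.1629, 0.2466]
tool_rot: [[0.273, -0.962, 0.0], [-0.962, -0.273, 0.001], [-0.001, -0.0, -1.0]]
force: [-0.1, -0.9, 0.8]
grip_width: 0.05
jar square 538 z 0.0621 mean [0.5764 0.2578] rect [577.2 258.5] [45.2 45.1] 15.4 circ [577.1 258.9] 59.9
jar medium 460 z 0.0688 mean [0.6045 0.1589] rect [604.3 158.6] [44.8 45. ] 41.7 circ [604.2 158.8] 46.8
jar wide 861 z 0.0528 mean [0.4735 0.2292] rect [473.3 228.6] [60.9 60.7] 54.1 circ [473.  229.3] 62.9
jar small 225 z 0.047 mean [0.5023 0.1281] rect [502.6 128.1] [30.9 30.6] 37.0 circ [502.6 128.3] 33.0
jar osq 143 z 0.0435 mean [ 0.4335 -0.0789] rect [433.4 -79.2] [39.8 40.1] 79.6 circ [433.4 -79.1] 55.1
jar oround 130 z 0.0511 mean [ 0.4341 -0.3427] rect [ 433.9 -343.4] [39.9 40.6] 9.2 circ [ 434.5 -343.3] 41.9
```

View pics/top1.png

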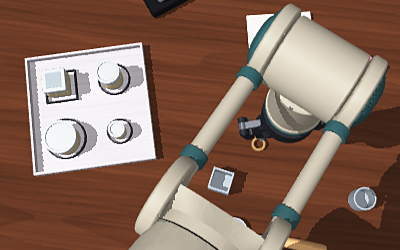

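All four jars stand within about 3 mm of their rim centres at the right heights, and the open jars haven't moved. I'll hand the job in.

```bash
python3 -c "
from workcell import workorder; print(workorder.close_job())"
```

```text
the job is handed in; nothing more can be done
None
```

All four closed jars are standing in their own rims in the tray, and I handed the job in at about 27 s on the robot's clock. I gripped each one by its lid, and turned the square jar about 44° to line up with the tray.

In the last top-camera check:
- **Closed jars:** each was within about 3 mm of its rim's centre (limit 12 mm). Lid heights were within about 1 mm of those expected for standing upright on the tray floor.
- **Open jars:** both stand within 1 mm of where they began.
- **Robot:** the gripper was clear of everything, with readings of no more than about 1 N.

No check failed. The measured tool position sometimes differed from the commanded one by up to about 5 mm just after a lift, but it settled before each placing.

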